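Gearbox gears into their foam nests

TASK

Pack the three toothed gears from the stripped gearbox: put each one, stub upward, into the foam nest whose pocket fits its size and press it down until it is fully home, its disc level with the foam. Leave the smooth flange and the ball bearing lying where they are.

Things in the scene. Friction and masses are not known exactly. Their poses are not given: they have to be found in the camera images.
- gear_large_stub (a point): The large gear: loose grey steel toothed disc, 82 mm over its 26 teeth, 20 mm thick, lower edge bevelled (5 mm in, 9 mm up), about 650 g, lying flat. A plain solid stub shaft 24 mm in diameter stands on its middle, from 20 to 60 mm above the underside. This point: on the axis in the stub, 43 mm above the underside, where to grip; z up along the stub.
- gear_medium_stub (a point): The medium gear: loose grey steel toothed disc, 66 mm over its 21 teeth, 20 mm thick, lower edge bevelled (5 mm in, 9 mm up), about 450 g, lying flat. A plain solid stub shaft 24 mm in diameter stands on its middle, from 20 to 60 mm above the underside. This point: on the axis in the stub, 43 mm above the underside, where to grip; z up along the stub.
- gear_small_stub (a point): The small gear: loose grey steel toothed disc, 50 mm over its 16 teeth, 20 mm thick, lower edge bevelled (5 mm in, 9 mm up), about 280 g, lying flat. A plain solid stub shaft 24 mm in diameter stands on its middle, from 20 to 60 mm above the underside. This point: on the axis in the stub, 43 mm above the underside, where to grip; z up along the stub.
- nest_large_floor (a point): Foam nest of the large gear: fixed grey foam block 130 mm square, 40 mm high. Round pocket 88 mm wide, 20 mm deep, in its top. Its floor is pale. Springy foam beads bulge 4 mm in from the pocket wall: the gear is pressed down the last 3 to 8 mm with 3 to 15 N; home, its disc is level with the foam. This point: centre of the pocket's floor, 20 mm above the bench; z up.
- nest_medium_floor (a point): Foam nest of the medium gear: fixed grey foam block 130 mm square, 40 mm high. Round pocket 72 mm wide, 20 mm deep, in its top. Its floor is pale. Springy foam beads bulge 4 mm in from the pocket wall: the gear is pressed down the last 3 to 8 mm with 3 to 15 N; home, its disc is level with the foam. This point: centre of the pocket's floor, 20 mm above the bench; z up.
- nest_small_floor (a point): Foam nest of the small gear: fixed grey foam block 130 mm square, 40 mm high. Round pocket 56 mm wide, 20 mm deep, in its top. Its floor is pale. Springy foam beads bulge 4 mm in from the pocket wall: the gear is pressed down the last 3 to 8 mm with 3 to 15 N; home, its disc is level with the foam. This point: centre of the pocket's floor, 20 mm above the bench; z up.
- flange_stub (a point): Not a gear, to be left alone: a loose steel coupling flange, a smooth-rimmed disc without teeth, 66 mm in diameter and 20 mm thick with six small bolt holes, with the same 24 mm stub up to 60 mm above its underside. This point is on the axis 43 mm above the underside.
- bearing_mid (a point): Not a gear, to be left alone: a loose steel ball bearing lying flat, a plain ring 62 mm in outer and 30 mm in inner diameter, 18 mm thick. This point is its centre, 9 mm above its underside.
Things that resemble listed ones, but are neither listed nor needed, are in the scene too. Leave any green look-alike of the part that bears gear_medium_stub alone.

How it is judged:
By the outcome, as a careful person would: the job done as asked, in the order asked, and still so for the second after the job is handed in, with the robot touching nothing.
It also fails if it takes over 99 s, if anything falls off the work surface, if the arm or the gripper's body presses on something with over 40 N, if the wrist force passes 120 N, or if a joint passes its speed limit or range.

ROBOT

A 6-joint arm with a two-finger parallel gripper is mounted at the origin on the work surface. World frame = base frame: x ahead of the robot, y to its left, z up, the work surface at z = 0. Lengths are in m, angles in rad, forces in N, time in s.
With the tool pointing down it reaches from about 0.3 to 0.75 m from the base axis. Payload 8.5 kg.
Tool frame: the origin (TCP) lies at the very end of the fingers, on their centre line; the grasp point (between the pads) lies 19 mm behind it; z points along the fingers, y is the direction in which the jaws open and shut (so a half turn about z gives the same grasp; the last joint's range is limited). The gripper opens to 88 mm and grips with 3 to 60 N. Pads are 18 mm wide; open, the fingers measure 123 mm over their backs; the gripper's body (75 mm by 187 mm) begins 45 mm behind the grasp point.
Start: joints at [0.964, 0.381, 1.297, -0, 1.464, -0.215], TCP at [0.21, 0.508, 0.239] pointing down, gripper open.
Joint ranges: [-3.11, 3.11], [-0.89, 2.33], [0.22, 2.48], [-1.42, 4.56], [0.17, 2.85], [-2.88, 2.88]. Speed limits (rad/s): [2.39, 2.39, 3.14, 3.14, 3.14, 3.14].

INTERFACE

Orientations are given as a rotation vector (axis times angle).
In Python, from station import env gives the robot as it stands. The module is installed in compiled form; this text tells all that it offers.
- The arm moves only by the tool play_rows, never from a script. Its argument "increments" is a list of rows, each an object with "translation": the shift along the tool's x, y, z in mm, a list of three; "dr": the turn, a rotation vector about the tool's x, y, z in degrees, a list of three; "gripper": the opening in per cent of the stroke, from 0 (shut) to 100 (fully open). In form: [{"translation": [dx, dy, dz], "dr": [rx, ry, rz], "gripper": gripper}, ...]. A call has 1 to 20 rows; each row shifts and turns the pose as measured when the row begins, along the tool's axes as they then stand; what a row does not reach is not made up. A row lasts 1/12 s, in which the tool goes at most 41.7 mm and 7.16 degrees, less where a joint would pass 70% of its speed; a pose out of reach is approached as far as the arm can. A call is refused whole if a number of a shift passes 41.7 or a number of a turn 7.16, either way. A call with a gripper value outside its range is refused whole. The fingers move at their own pace and stop on an object; "grip_force" is the grip in N (left out, the last holds). Time passes only in rows, so rows that do not move let the fingers close. It gives the time, the measured TCP pose, the force and the opening at its end, in the units of the state.
- env.get_obs(): the state, without advancing time (a new reading comes with each control period).
- env.camera(name): name is "scene" or "side" or "wrist"; returns (picture, depth): 384x512x3 uint8, red, green, blue; 384x512 float32, m along the optical axis (not along the pixel's ray), 0 where there is no reading.
- env.get_calibration(name): a dict with "vfov" (degrees; the focal length in pixels is half the picture's height over the tangent of half this angle, whatever the lens; pixels are square), "cx", "cy" (the principal point, pixels), "R" (3x3) and "t" (3): a world point X has camera coordinates R X + t. Camera axes: x right, y down, z forward; pixel columns grow to the right and rows downward; lengths in m; the calibration is good to about 2 mm. A picture is of the moment at which its call begins: read the wrist's pose just before it. get_calibration takes no time and is no camera call; for the wrist camera it gives the pose at the moment of the call.
- env.job_done(): hands the job in, once; it reports no verdict.
The state is a dict: "time_s": time; "joints": joint angles; "joint_velocities": joint speeds; "joint_efforts": joint torques, N m; "tcp_pos": TCP position; "tcp_rot": TCP orientation; "wrist_force": force on the tool from outside, world axes, zero at the start; "ft_torque": the same for the moment, N m; "width": opening from 0.0 (shut) to 1.0 (fully open).
Only numpy, scipy, OpenCV 4.12 (cv2) and the standard library are available. Lean on these libraries where they do the work, as an engineer would, in place of code of your own. Each camera call takes 0.05 s, during which the arm holds its last target.

## Working session

There is one attempt and no reset: what is moved stays moved. The work goes in short steps, Python scripts to look and compute and a tool call to move; the robot and the scene stay as the last step left them, time stands still between calls to the robot, and variables do not carry over. Pictures are saved under pics/ and viewed, and the job is handed in when it is done.

Besides the shell and the picture viewer there is one more tool, called as name([rows], argument=value, ...), one row to a line, values as JSON. play_rows: Moves the arm, as the interface text tells. Its arguments: {"type":"object","properties":{"increments":{"type":"array"},"grip_force":{"type":"number"}},"required":["increments"]}

```bash
mkdir -p pics; cat > h.py <<'E'
import numpy as np, cv2
from station import env
def snap(n,tag):
    c=env.get_calibration(n); p,d=env.camera(n)
    cv2.imwrite(f'pics/{tag}.png',p[:,:,::-1]); np.savez(f'pics/{tag}.npz',p=p,d=d,R=c['R'],t=c['t'],v=c['vfov'],cx=c['cx'],cy=c['cy'])
def load(tag): return np.load(f'pics/{tag}.npz')
def world(D,u,v,z=None):
    f=192/np.tan(np.radians(float(D['v']))/2)
    r=np.array([(u-D['cx'])/f,(v-D['cy'])/f,1.])
    R=D['R'];t=D['t']; o=-R.T@t; w=R.T@r
    if z is None: s=D['d'][int(round(v)),int(round(u))]
    else: s=(z-o[2])/w[2]
    return o+s*w
def crop(tag,u0,v0,u1,v1,k,out):
    im=cv2.imread(f'pics/{tag}.png')[v0:v1,u0:u1]; cv2.imwrite(f'pics/{out}.png',cv2.resize(im,None,fx=k,fy=k,interpolation=cv2.INTER_CUBIC))
E
python3 - <<'E'
from h import *
print(env.get_obs())
for n in ('scene','side','wrist'):
    snap(n,n+'0'); c=env.get_calibration(n); print(n,c)
E
```

```text
{'time_s': 0.0, 'joints': array([ 9.63719602e-01,  3.81179279e-01,  1.29824097e+00,  5.13809964e-06,
        1.46357848e+00, -2.15298111e-01]), 'joint_velocities': array([-0.00014493,  0.00061349, -0.00134484,  0.00194057,  0.0011564 ,
        0.00158011]), 'joint_efforts': array([-5.65169501e-05, -4.37946367e+01, -2.24547672e+01,  7.12859980e-02,
        3.54385818e-02, -1.05267939e-04]), 'tcp_pos': array([0.20984948, 0.50809895, 0.23815342]), 'tcp_rot': array([-6.11366598e-01, -3.08095292e+00,  2.02098460e-03]), 'wrist_force': array([-1.19995618,  0.77838528,  0.53218308]), 'ft_torque': array([ 0.03922996,  0.01297809, -0.00307821]), 'width': 0.9975953250709118}
scene {'vfov': 52.93193197845835, 'cx': 248.49502271564216, 'cy': 185.85200407967858, 'R': array([[-0.89281416,  0.45042243, -0.00158392],
       [ 0.32051022,  0.63282739, -0.70484231],
       [-0.31647444, -0.62980086, -0.70936225]]), 't': array([ 0.46217132, -0.11563541,  0.87379455])}
side {'vfov': 57.93598997771534, 'cx': 251.42543125959247, 'cy': 194.42588501828132, 'R': array([[ 0.9729834 , -0.23019889,  0.01765726],
       [-0.13852188, -0.64325141, -0.75302013],
       [ 0.18470245,  0.73023017, -0.65776052]]), 't': array([-0.48089061,  0.13023734,  0.63272781])}
wrist {'vfov': 62.50847012228881, 'cx': 256.55669183233044, 'cy': 200.22433630981593, 'R': array([[ 0.38123685,  0.92447629, -0.00143252],
       [ 0.87436554, -0.360068  ,  0.32532436],
       [ 0.30023885, -0.12527818, -0.9456014 ]]), 't': array([-0.54980057, -0.04461824,  0.39117461])}
```

View pics/scene0.png

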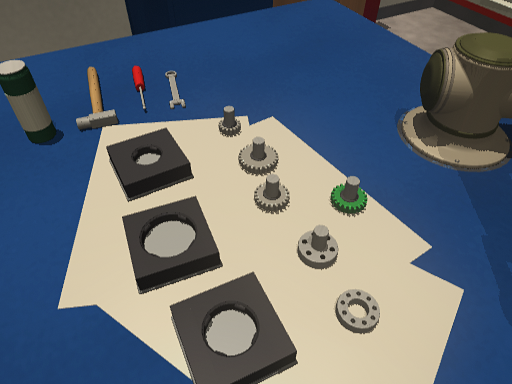

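View pics/side0.png

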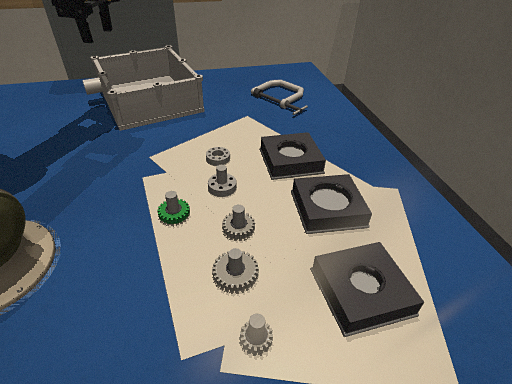

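View pics/wrist0.png

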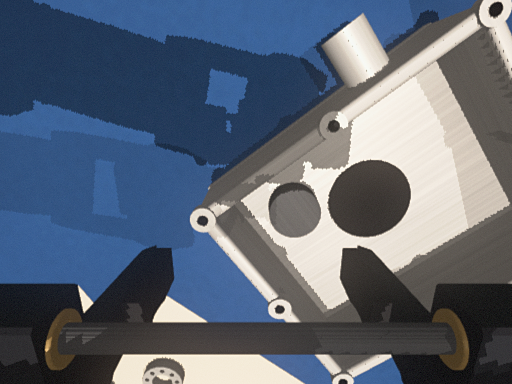

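```bash
cat > m.py <<'E'
from h import *
def cloud(D):
    f=192/np.tan(np.radians(float(D['v']))/2); v,u=np.mgrid[:384,:512]; d=D['d']
    P=np.stack([(u-D['cx'])/f*d,(v-D['cy'])/f*d,d],-1)
    return (P-D['t'])@D['R']
def circ(P):
    A=np.c_[2*P,np.ones(len(P))]; s=np.linalg.lstsq(A,(P**2).sum(1),rcond=None)[0]
    return s[:2],np.sqrt(s[2]+s[0]**2+s[1]**2)
def edgefit(D,c,z,r0,band=.006,win=.01):
    pass
E
python3 - <<'E'
from m import *
for tag,pts in (('scene0',dict(sm=(229,110),lg=(258,141),md=(272,179),fl=(320,230),gr=(351,181),be=(340,300),nS=(148,157),nL=(170,238),nM=(231,330))),('side0',dict(sm=(257,320),lg=(236,253),md=(238,210),fl=(222,169),gr=(171,194),nS=(366,282),nL=(330,197),nM=(291,151)))):
    D=load(tag); W=cloud(D); ok=D['d']>0
    t=ok&(abs(W[...,0]-.45)<.1)&(abs(W[...,2])<.02)
    for k,(u,v) in pts.items(): 
        w=W[v,u]; s=''
        if k[0]!='n':
            c=world(D,u,v,.06)
            m=ok&(np.hypot(W[...,0]-c[0],W[...,1]-c[1])<.03)&(abs(W[...,2]-.06)<.004)
            q=W[m]; 
            if len(q)>3: s=(len(q),q.mean(0).round(4),((q[:,:2].max(0)+q[:,:2].min(0))/2).round(4),np.ptp(q[:,:2],axis=0).round(3))
        else:
            m=ok&(np.hypot(W[...,0]-w[0],W[...,1]-w[1])<.1)&(abs(W[...,2]-.04)<.004)
            q=W[m]; lo=cv2.minAreaRect(q[:,:2].astype(np.float32)*1000)
            f=ok&(np.hypot(W[...,0]-w[0],W[...,1]-w[1])<.05)&(abs(W[...,2]-.02)<.006); qf=W[f]
            s=(lo,'z',np.median(q[:,2]),len(qf),np.ptp(qf[:,:2],axis=0).round(3))
        print(tag,k,w.round(4),s)
E
```

```text
scene0 sm [ 0.4462 -0.2354  0.0612] (66, array([ 0.4449, -0.2414,  0.0598]), array([ 0.4441, -0.2431]), array([0.022, 0.022]))
scene0 lg [ 0.4395 -0.1129  0.0604] (84, array([ 0.4379, -0.1142,  0.0601]), array([ 0.4378, -0.1153]), array([0.022, 0.022]))
scene0 md [ 0.4681 -0.0053  0.0613] (110, array([ 0.4665, -0.0076,  0.06  ]), array([ 0.4658, -0.0087]), array([0.023, 0.024]))
scene0 fl [0.4561 0.1279 0.0597] (158, array([0.4557, 0.1299, 0.06  ]), array([0.4549, 0.1294]), array([0.023, 0.023]))
scene0 gr [0.3461 0.0623 0.0614] (117, array([0.3419, 0.0623, 0.0603]), array([0.3412, 0.061 ]), array([0.023, 0.024]))
scene0 be [0.4811 0.2255 0.0197] 
scene0 nS [ 0.6407 -0.2147  0.0187] (((643.7081909179688, -199.64215087890625), (130.37208557128906, 134.48452758789062), 2.543337106704712), 'z', np.float64(0.04028827938397772), 265, array([0.051, 0.038]))
scene0 nL [0.6672 0.005  0.0201] (((668.9275512695312, 9.205326080322266), (132.85354614257812, 130.15281677246094), 84.82919311523438), 'z', np.float64(0.040174540092568545), 1530, array([0.087, 0.077]))
scene0 nM [0.6428 0.1944 0.0196
[... 689 characters left out ...]
8 0.0604] (84, array([0.3396, 0.0584, 0.0598]), array([0.3396, 0.0604]), array([0.022, 0.024]))
side0 nS [ 0.6497 -0.1961  0.0212] (((643.480224609375, -199.0877227783203), (131.75045776367188, 132.21572875976562), 2.5990066528320312), 'z', np.float64(0.04022642759382998), 536, array([0.047, 0.048]))
side0 nL [0.6767 0.0236 0.0208] (((668.24462890625, 9.891727447509766), (132.99496459960938, 132.0181121826172), 85.57892608642578), 'z', np.float64(0.04031940732718912), 689, array([0.079, 0.074]))
side0 nM [0.6493 0.2132 0.0202] (((644.423095703125, 198.8570098876953), (134.8922119140625, 131.22682189941406), 88.67469787597656), 'z', np.float64(0.04040192177122371), 237, array([0.065, 0.049]))
```

```bash
python3 - <<'E'
from m import *
crop('scene0',200,95,400,275,4,'c1')
for tag in('scene0','side0'):
    D=load(tag); W=cloud(D); ok=D['d']>0
    g=cv2.cvtColor(D['p'],cv2.COLOR_RGB2GRAY)
    for k,c,r in(('S',(.6436,-.1993),.028),('L',(.6686,.0095),.044),('M',(.6447,.1985),.036)):
        # rim edge: nan boundary of top-face hole
        top=(ok&(abs(W[...,2]-.04)<.0025)).astype(np.uint8)
        n=np.hypot(W[...,0]-c[0],W[...,1]-c[1])
        inner=top.astype(bool)&(n<r+.012)&(cv2.erode(top,np.ones((3,3),np.uint8))==0)
        q=W[inner][:,:2]
        cc,rr=circ(q)
        for _ in range(4):
            e=abs(np.hypot(*(q-cc).T)-rr); q=q[e<max(.002,1.5*np.median(e))]; cc,rr=circ(q)
        print(tag,k,cc.round(4),rr.round(4),len(q))
    for k,c in(('sm',(.4435,-.2437)),('lg',(.437,-.116)),('md',(.4652,-.0093)),('fl',(.4545,.1285))):
        m=ok&(abs(W[...,2]-.02)<.003); n=np.hypot(W[...,0]-c[0],W[...,1]-c[1])
        q=n[m&(n<.055)]; print(k,np.percentile(q,[90,98,100]).round(4))
E
```

```text
scene0 S [ 0.6433 -0.1985] 0.0307 79
scene0 L [0.6684 0.0107] 0.046 183
scene0 M [0.6453 0.199 ] 0.0374 224
sm [0.0245 0.0255 0.0261]
lg [0.039  0.0407 0.0421]
md [0.0317 0.0333 0.0341]
fl [0.0318 0.0331 0.0342]
side0 S [ 0.6424 -0.2003] 0.03 110
side0 L [0.668  0.0084] 0.0465 110
side0 M [0.6437 0.1968] 0.0393 71
sm [0.024  0.0251 0.0255]
lg [0.0388 0.0412 0.0429]
md [0.0316 0.0335 0.0343]
fl [0.0325 0.0334 0.0343]
```

View pics/c1.png

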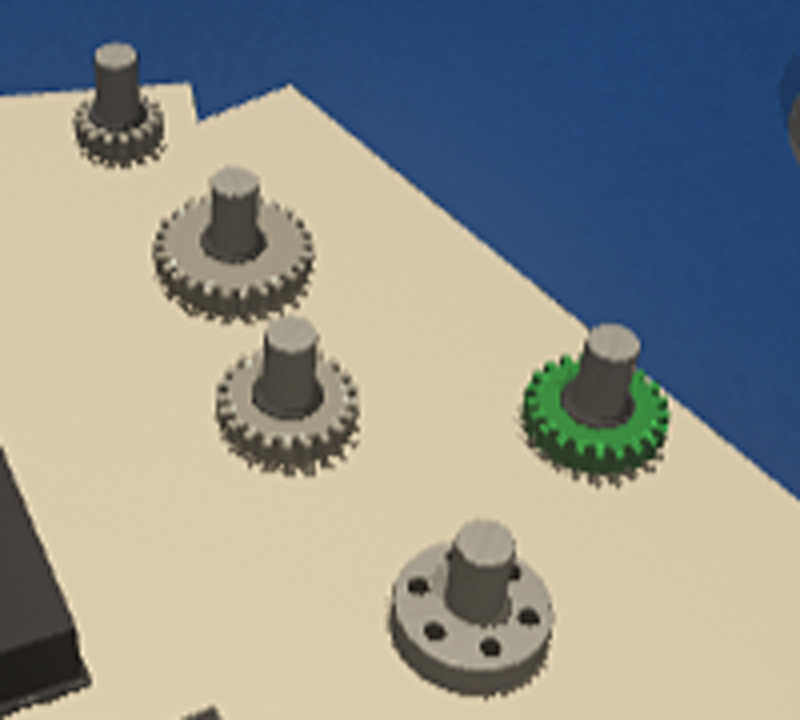

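```bash
cat > g.py <<'E'
import sys
from h import *
from scipy.spatial.transform import Rotation as Ro
def go(t):
    o=env.get_obs(); R=Ro.from_rotvec(o['tcp_rot'])
    d=R.inv().apply(np.array(t)-o['tcp_pos'])*1000
    # level, keep yaw
    x=R.as_matrix()[:,0]; x=np.array([x[0],x[1],0]); x/=np.linalg.norm(x); z=np.array([0,0,-1.])
    G=Ro.from_matrix(np.c_[x,np.cross(z,x),z])
    print('t',round(o['time_s'],2),'tcp',o['tcp_pos'].round(4),'F',o['wrist_force'].round(1),'w',round(o['width']*88,1),'q',o['joints'].round(2))
    print('delta tool mm',d.round(1),'level deg',np.degrees((R.inv()*G).as_rotvec()).round(2),'yaw',np.degrees(np.arctan2(x[1],x[0])).round(1))
if __name__=='__main__': go([float(a) for a in sys.argv[1:4]])
E
python3 g.py .437 -.116 .13
```

```text
t 0.15 tcp [0.2099 0.5081 0.2383] F [-0.1  0.7  1. ] w 88.0 q [ 0.96  0.38  1.3  -0.    1.46 -0.22]
delta tool mm [-448.2 -490.   108.7] level deg [-0.06 -0.01  0.  ] yaw 157.5
```

play_rows([
  {"translation":[-27,-29.5,0],"dr":[0,0,0],"gripper":60},
  {"translation":[-27,-29.5,0],"dr":[0,0,0],"gripper":60},
  {"translation":[-27,-29.5,0],"dr":[0,0,0],"gripper":60},
  {"translation":[-27,-29.5,0],"dr":[0,0,0],"gripper":60},
  {"translation":[-27,-29.5,0],"dr":[0,0,0],"gripper":60},
  {"translation":[-27,-29.5,0],"dr":[0,0,0],"gripper":60},
  {"translation":[-27,-29.5,0],"dr":[0,0,0],"gripper":60},
  {"translation":[-27,-29.5,0],"dr":[0,0,0],"gripper":60},
  {"translation":[-27,-29.5,6],"dr":[0,0,0],"gripper":60},
  {"translation":[-27,-29.5,6],"dr":[0,0,0],"gripper":60},
  {"translation":[-27,-29.5,6],"dr":[0,0,0],"gripper":60},
  {"translation":[-27,-29.5,6],"dr":[0,0,0],"gripper":60},
], grip_force=50)

```text
time_s: 1.15
tcp_pos: [0.3764, 0.0456, 0.2126]
tcp_rot: [0.59, 3.084, -0.002]
wrist_force: [1.2, 0.7, -0.5]
width: 0.598
```

```bash
python3 g.py .437 -.116 .13
```

```text
t 1.15 tcp [0.3764 0.0456 0.2126] F [ 1.2  0.7 -0.5] w 52.6 q [-0.19  0.1   1.77 -0.    1.27 -1.39]
delta tool mm [-115.8 -127.7   82.9] level deg [-0.05  0.11 -0.  ] yaw 158.3
```

play_rows([
  {"translation":[-25,-27,14],"dr":[0,0,0],"gripper":60},
  {"translation":[-25,-27,14],"dr":[0,0,0],"gripper":60},
  {"translation":[-25,-27,14],"dr":[0,0,0],"gripper":60},
  {"translation":[-20,-22,14],"dr":[0,0,0],"gripper":60},
  {"translation":[-15,-17,14],"dr":[0,0,0],"gripper":60},
  {"translation":[0,0,0],"dr":[0,0,0],"gripper":60},
])

```text
time_s: 1.65
tcp_pos: [0.4371, -0.1222, 0.1393]
tcp_rot: [0.603, 3.078, -0.003]
wrist_force: [0.0, -0.3, 0.4]
width: 0.604
```

```bash
python3 g.py .437 -.116 .13; python3 -c "
from h import *
snap('wrist','w1')"; python3 g.py .437 -.116 .024
```

```text
t 1.65 tcp [ 0.4371 -0.1222  0.1393] F [ 0.  -0.3  0.4] w 53.2 q [-0.53  0.32  1.72 -0.    1.1  -1.72]
delta tool mm [2.5 5.7 9.3] level deg [-0.05  0.3  -0.  ] yaw 157.8
t 1.7 tcp [ 0.4366 -0.1207  0.1402] F [-0.4 -0.2  1. ] w 52.9 q [-0.53  0.32  1.72  0.    1.1  -1.72]
delta tool mm [  2.    4.5 116.2] level deg [-0.03  0.29 -0.  ] yaw 157.9
```

View pics/w1.png

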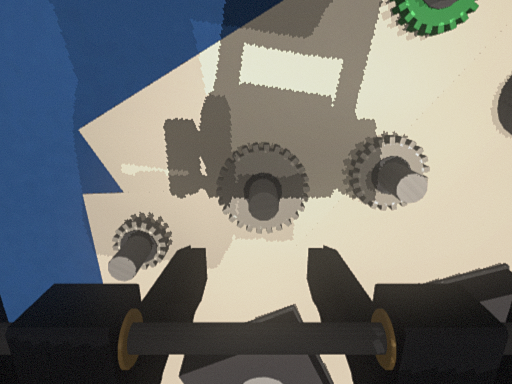

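play_rows([
  {"translation":[1,2.5,25],"dr":[0,0.3,0],"gripper":60},
  {"translation":[1,2,25],"dr":[0,0,0],"gripper":60},
  {"translation":[0,0,25],"dr":[0,0,0],"gripper":60},
  {"translation":[0,0,20],"dr":[0,0,0],"gripper":60},
  {"translation":[0,0,10],"dr":[0,0,0],"gripper":60},
  {"translation":[0,0,0],"dr":[0,0,0],"gripper":60},
])

```text
time_s: 2.2
tcp_pos: [0.4368, -0.111, 0.0354]
tcp_rot: [0.598, 3.079, -0.002]
wrist_force: [-0.0, 0.6, 0.6]
width: 0.601
```

```bash
python3 g.py .437 -.116 .024
```

```text
t 2.2 tcp [ 0.4368 -0.111   0.0354] F [-0.   0.6  0.6] w 52.9 q [-0.51  0.49  1.85  0.    0.8  -1.7 ]
delta tool mm [-2.  -4.5 11.4] level deg [-0.02  0.3  -0.  ] yaw 158.0
```

play_rows([
  {"translation":[-1.5,-3.5,7],"dr":[0,0,0],"gripper":60},
  {"translation":[0,0,2],"dr":[0,0,0],"gripper":60},
  {"translation":[0,0,0],"dr":[0,0,0],"gripper":60},
  {"translation":[0,0,0],"dr":[0,0,0],"gripper":60},
])

```text
time_s: 2.53
tcp_pos: [0.4377, -0.1135, 0.0285]
tcp_rot: [0.593, 3.077, -0.003]
wrist_force: [0.3, 0.3, 0.7]
width: 0.598
```

```bash
python3 g.py .437 -.116 .024
```

```text
t 2.53 tcp [ 0.4377 -0.1135  0.0285] F [0.3 0.3 0.7] w 52.6 q [-0.52  0.51  1.85  0.    0.77 -1.71]
delta tool mm [-0.3 -2.6  4.5] level deg [-0.04  0.48 -0.  ] yaw 158.2
```

play_rows([
  {"translation":[0,-2,4],"dr":[0,0.5,0],"gripper":60},
  {"translation":[0,-1,1],"dr":[0,0.3,0],"gripper":60},
  {"translation":[0,0,0],"dr":[0,0,0],"gripper":60},
])

```text
time_s: 2.78
tcp_pos: [0.4372, -0.1169, 0.0245]
tcp_rot: [-0.594, -3.081, 0.001]
wrist_force: [1.2, 0.3, -1.2]
width: 0.596
```

```bash
python3 g.py .437 -.116 .024
```

```text
t 2.78 tcp [ 0.4372 -0.1169  0.0245] F [ 1.2  0.3 -1.2] w 52.4 q [-0.52  0.52  1.85 -0.    0.78 -1.71]
delta tool mm [0.5 0.7 0.5] level deg [-0.06 -0.22  0.  ] yaw 158.2
```

Close and lift to clear the stubs/nests.

play_rows([
  {"translation":[0,0,0],"dr":[0,0,0],"gripper":10},
  {"translation":[0,0,0],"dr":[0,0,0],"gripper":10},
  {"translation":[0,0,0],"dr":[0,0,0],"gripper":10},
  {"translation":[0,0,0],"dr":[0,0,0],"gripper":10},
  {"translation":[0,0,0],"dr":[0,0,0],"gripper":10},
  {"translation":[0,0,0],"dr":[0,0,0],"gripper":10},
], grip_force=50)

```text
time_s: 3.28
tcp_pos: [0.4373, -0.1171, 0.0247]
tcp_rot: [-0.595, -3.081, 0.0]
wrist_force: [0.8, -1.1, -1.4]
width: 0.256
```

```bash
python3 g.py .437 -.116 .13
```

```text
t 3.28 tcp [ 0.4373 -0.1171  0.0247] F [ 0.8 -1.1 -1.4] w 22.5 q [-0.52  0.52  1.85 -0.    0.78 -1.71]
delta tool mm [   1.1    0.8 -105.3] level deg [-0.05 -0.19  0.  ] yaw 158.1
```

play_rows([
  {"translation":[0,0,-5],"dr":[0,0,0],"gripper":10},
  {"translation":[0,0,-15],"dr":[0,0,0],"gripper":10},
  {"translation":[0,0,-20],"dr":[0,0,0],"gripper":10},
  {"translation":[0,0,-25],"dr":[0,0,0],"gripper":10},
  {"translation":[0,0,-25],"dr":[0,0,0],"gripper":10},
  {"translation":[0,0,-20],"dr":[0,0,0],"gripper":10},
  {"translation":[0,0,0],"dr":[0,0,0],"gripper":10},
])

```text
time_s: 3.87
tcp_pos: [0.4333, -0.1146, 0.1356]
tcp_rot: [-0.591, -3.064, -0.009]
wrist_force: [0.9, 0.2, -7.6]
width: 0.258
```

```bash
python3 g.py .6683 .0095 .12
```

```text
t 3.87 tcp [ 0.4333 -0.1146  0.1356] F [ 0.9  0.2 -7.6] w 22.7 q [-0.52  0.33  1.72 -0.    1.12 -1.71]
delta tool mm [-172.2  202.6   12.1] level deg [ 0.08 -1.25 -0.  ] yaw 158.2
```

Held (−7.6 N ≈ 0.65 kg plus offset). Move over the large nest.

play_rows([
  {"translation":[-15,18,0],"dr":[0,-1,0],"gripper":10},
  {"translation":[-22,26,0],"dr":[0,0,0],"gripper":10},
  {"translation":[-25,29,0],"dr":[0,0,0],"gripper":10},
  {"translation":[-25,29,0],"dr":[0,0,0],"gripper":10},
  {"translation":[-25,29,0],"dr":[0,0,0],"gripper":10},
  {"translation":[-22,26,0],"dr":[0,0,0],"gripper":10},
  {"translation":[-18,21,0],"dr":[0,0,0],"gripper":10},
  {"translation":[-10,12,0],"dr":[0,0,0],"gripper":10},
  {"translation":[0,0,0],"dr":[0,0,0],"gripper":10},
  {"translation":[0,0,0],"dr":[0,0,0],"gripper":10},
])

```text
time_s: 4.7
tcp_pos: [0.6546, 0.0106, 0.1118]
tcp_rot: [-0.592, -3.049, -0.005]
wrist_force: [-0.9, -0.7, -8.2]
width: 0.258
```

```bash
python3 g.py .6683 .0095 .10
```

```text
t 4.7 tcp [0.6546 0.0106 0.1118] F [-0.9 -0.7 -8.2] w 22.7 q [-0.17  0.68  1.14  0.    1.36 -1.35]
delta tool mm [-13.5   4.1  11.3] level deg [-0.22 -2.07  0.  ] yaw 158.0
```

play_rows([
  {"translation":[-6,2,0],"dr":[0,-1.2,0],"gripper":10},
  {"translation":[-6,2,0],"dr":[0,-1,0],"gripper":10},
  {"translation":[-2,0,0],"dr":[0,-0.3,0],"gripper":10},
  {"translation":[0,0,0],"dr":[0,0,0],"gripper":10},
])

```text
time_s: 5.03
tcp_pos: [0.667, 0.0078, 0.1069]
tcp_rot: [0.6, 3.082, -0.011]
wrist_force: [0.1, -0.2, -7.7]
width: 0.26
```

```bash
python3 g.py .6683 .0095 .10; python3 -c "
from h import *
snap('scene','s2');snap('side','d2');snap('wrist','w2')
crop('s2',80,60,330,310,3,'s2c'); crop('d2',200,60,450,310,3,'d2c')"; python3 g.py .6683 .0095 .08
```

```text
t 5.03 tcp [0.667  0.0078 0.1069] F [ 0.1 -0.2 -7.7] w 22.9 q [-0.16  0.69  1.13 -0.01  1.32 -1.35]
delta tool mm [-0.5  2.1  6.9] level deg [-0.36  0.19 -0.  ] yaw 158.0
t 5.18 tcp [0.667  0.008  0.1074] F [-0.5  0.1 -8.2] w 22.8 q [-0.16  0.69  1.13 -0.01  1.32 -1.35]
delta tool mm [-0.6  2.1 27.4] level deg [-0.34  0.19 -0.  ] yaw 158.0
```

View pics/s2c.png

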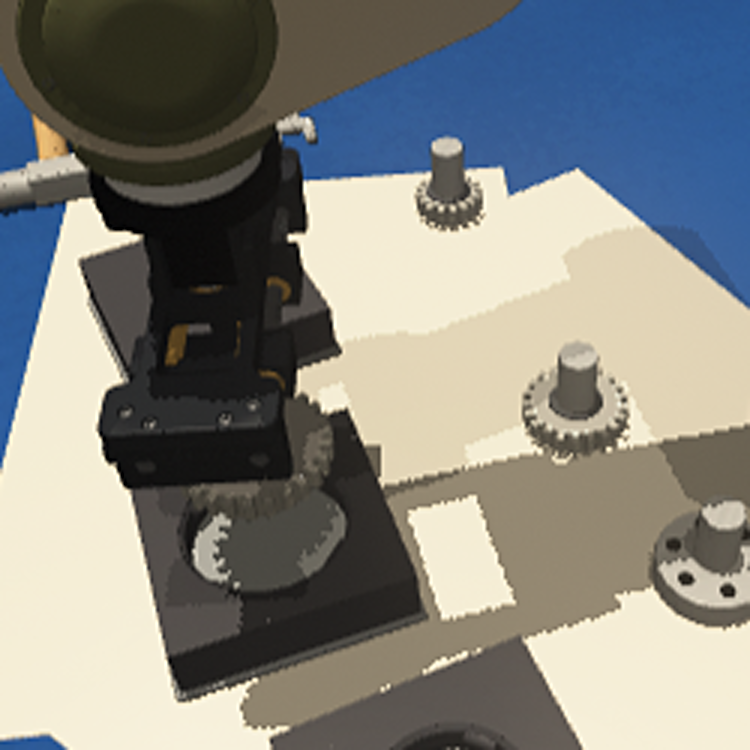

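View pics/d2c.png

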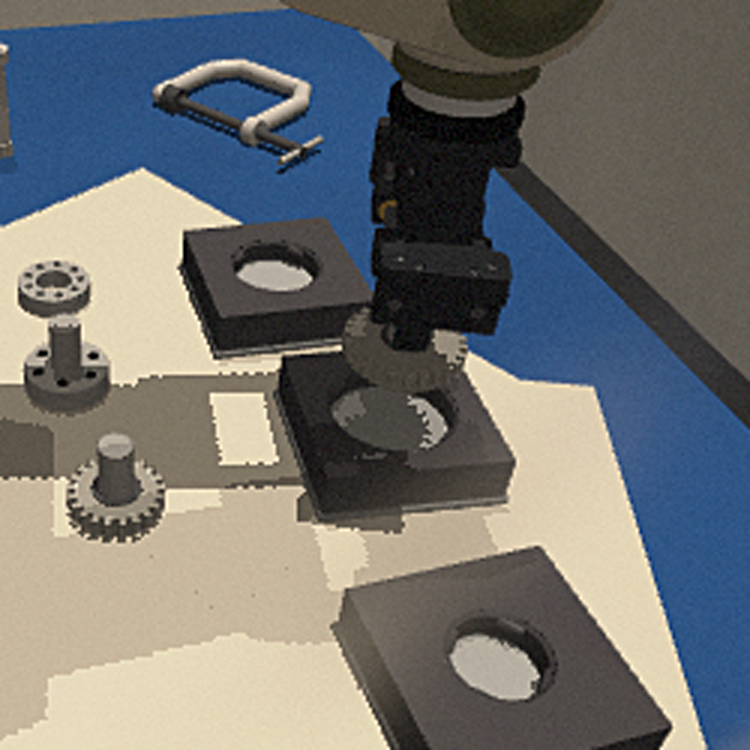

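View pics/w2.png

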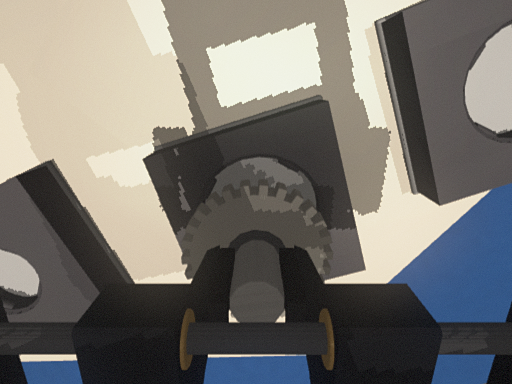

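play_rows([
  {"translation":[-1,2,8],"dr":[-0.3,0.2,0],"gripper":10},
  {"translation":[0,0,10],"dr":[0,0,0],"gripper":10},
  {"translation":[0,0,8],"dr":[0,0,0],"gripper":10},
  {"translation":[0,0,2],"dr":[0,0,0],"gripper":10},
  {"translation":[0,0,0],"dr":[0,0,0],"gripper":10},
])

```text
time_s: 5.6
tcp_pos: [0.6683, 0.0091, 0.0766]
tcp_rot: [-0.602, -3.083, 0.0]
wrist_force: [0.7, 0.4, -8.6]
width: 0.262
```

```bash
python3 g.py .6683 .0095 .066
```

```text
t 5.6 tcp [0.6683 0.0091 0.0766] F [ 0.7  0.4 -8.6] w 23.1 q [-0.16  0.72  1.16  0.    1.26 -1.35]
delta tool mm [ 0.2  0.3 10.6] level deg [-0.01 -0.04  0.  ] yaw 157.9
```

Centred and level. Continue down into the pocket.

play_rows([
  {"translation":[0,0,6],"dr":[0,0,0],"gripper":10},
  {"translation":[0,0,6],"dr":[0,0,0],"gripper":10},
  {"translation":[0,0,5],"dr":[0,0,0],"gripper":10},
  {"translation":[0,0,3],"dr":[0,0,0],"gripper":10},
  {"translation":[0,0,0],"dr":[0,0,0],"gripper":10},
])

```text
time_s: 6.02
tcp_pos: [0.6683, 0.0092, 0.0541]
tcp_rot: [-0.601, -3.082, 0.0]
wrist_force: [-0.3, 0.3, -9.1]
width: 0.257
```

```bash
python3 g.py .6683 .0095 .044
```

```text
t 6.02 tcp [0.6683 0.0092 0.0541] F [-0.3  0.3 -9.1] w 22.6 q [-0.16  0.75  1.18 -0.    1.21 -1.35]
delta tool mm [ 0.1  0.3 10.1] level deg [-0.02 -0.07  0.  ] yaw 157.9
```

play_rows([
  {"translation":[0,0,4],"dr":[0,0,0],"gripper":10},
  {"translation":[0,0,4],"dr":[0,0,0],"gripper":10},
  {"translation":[0,0,3],"dr":[0,0,0],"gripper":10},
  {"translation":[0,0,2],"dr":[0,0,0],"gripper":10},
])

```text
time_s: 6.35
tcp_pos: [0.6701, 0.0091, 0.0447]
tcp_rot: [0.6, 3.078, 0.0]
wrist_force: [-8.8, 0.7, 14.7]
width: 0.256
```

```bash
python3 g.py .6683 .0095 .044
```

```text
t 6.35 tcp [0.6701 0.0091 0.0447] F [-8.8  0.7 14.7] w 22.5 q [-0.16  0.76  1.19  0.    1.19 -1.35]
delta tool mm [ 1.8 -0.3  0.7] level deg [0.07 0.31 0.  ] yaw 157.9
```

play_rows([
  {"translation":[1,0,2],"dr":[0,0.2,0],"gripper":10},
  {"translation":[0.5,0,2],"dr":[0,0,0],"gripper":10},
  {"translation":[0,0,2],"dr":[0,0,0],"gripper":10},
])

```text
time_s: 6.6
tcp_pos: [0.6701, 0.0091, 0.0447]
tcp_rot: [0.599, 3.075, -0.0]
wrist_force: [-7.9, 1.2, 9.8]
width: 0.257
```

```bash
python3 g.py .6683 .0095 .044
```

```text
t 6.6 tcp [0.6701 0.0091 0.0447] F [-7.9  1.2  9.8] w 22.6 q [-0.16  0.76  1.19 -0.    1.18 -1.35]
delta tool mm [ 1.8 -0.3  0.7] level deg [0.09 0.52 0.  ] yaw 158.0
```

play_rows([
  {"translation":[0,0,0],"dr":[0,0,0],"gripper":60},
  {"translation":[0,0,0],"dr":[0,0,0],"gripper":60},
  {"translation":[0,0,0],"dr":[0,0,0],"gripper":60},
  {"translation":[0,0,0],"dr":[0,0,0],"gripper":60},
  {"translation":[0,0,-15],"dr":[0,0.4,0],"gripper":60},
  {"translation":[0,0,-30],"dr":[0,0,0],"gripper":60},
  {"translation":[0,0,-35],"dr":[0,0,0],"gripper":60},
  {"translation":[0,0,-25],"dr":[0,0,0],"gripper":60},
])

```text
time_s: 7.27
tcp_pos: [0.6694, 0.0089, 0.1504]
tcp_rot: [-0.601, -3.083, -0.002]
wrist_force: [1.1, -0.4, 0.2]
width: 0.598
```

```bash
cat > chk.py <<'E'
import sys
from m import *
tag=sys.argv[1];x,y,r=map(float,sys.argv[2:5])
for n in sys.argv[5:]:
    snap(n,tag+n); D=load(tag+n); W=cloud(D); ok=D['d']>0
    n_=np.hypot(W[...,0]-x,W[...,1]-y)
    a=W[ok&(n_<r-.003)&(n_>.016)]; a=a[abs(a[:,2]-.045)<.012]
    b=W[ok&(n_<.09)&(n_>r+.008)&(abs(W[...,0]-x)<.06)&(abs(W[...,1]-y)<.06)]; b=b[abs(b[:,2]-.04)<.006]
    s=W[ok&(n_<.02)]; s=s[abs(s[:,2]-.08)<.012]
    print(n,'disc z',len(a),np.percentile(a[:,2],[5,50,95]).round(4) if len(a) else '','foam z',np.median(b[:,2]).round(4) if len(b) else '','stub',len(s),s.mean(0).round(4) if len(s) else '', ((s[:,:2].max(0)+s[:,:2].min(0))/2).round(4) if len(s) else '')
    if len(a)>20:
        A=np.c_[a[:,:2]-[x,y],np.ones(len(a))]; print('  slope',np.linalg.lstsq(A,a[:,2],rcond=None)[0].round(4))
E
python3 chk.py a .6683 .0095 .041 scene side wrist; python3 g.py .4652 -.0093 .1;python3 -c "
from h import *
crop('ascene',80,140,280,340,3,'ac')"
```

```text
scene disc z 967 [0.0379 0.0402 0.0417] foam z 0.0403 stub 213 [0.6701 0.0129 0.0778] [0.6696 0.0098]
  slope [-0.0004 -0.0136  0.0401]
side disc z 492 [0.0374 0.0403 0.0419] foam z 0.0404 stub 117 [0.6667 0.006  0.0775] [0.668  0.0091]
  slope [0.0083 0.0157 0.0403]
wrist disc z 4172 [0.0382 0.0394 0.0405] foam z 0.0395 stub 852 [0.6679 0.0102 0.0785] [0.6693 0.0097]
  slope [ 0.0048 -0.0004  0.0394]
t 7.42 tcp [0.6698 0.0088 0.15  ] F [-0.2  0.4 -0.6] w 52.9 q [-0.16  0.66  1.07  0.    1.42 -1.35]
delta tool mm [182.9 -93.7  49.6] level deg [0.08 0.09 0.  ] yaw 157.9
```

View pics/ac.png

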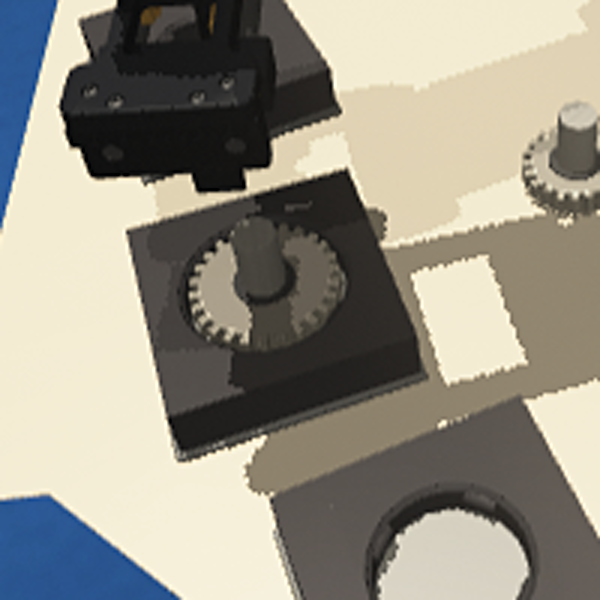

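View pics/awrist.png

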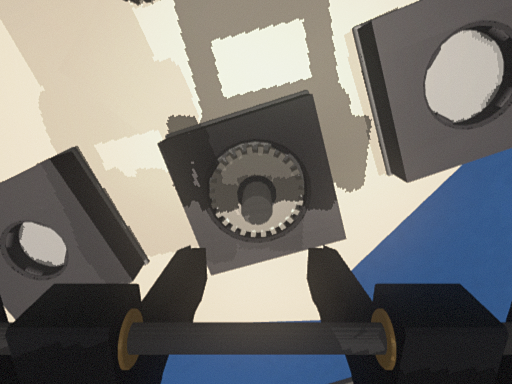

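Large gear is flush: disc and foam at the same height in all three cameras (wrist picture, gear at (257,190) inside its pocket). Next, the medium grey gear.

play_rows([
  {"translation":[20,-10,0],"dr":[0,0,0],"gripper":60},
  {"translation":[32,-16,0],"dr":[0,0,0],"gripper":60},
  {"translation":[35,-18,0],"dr":[0,0,0],"gripper":60},
  {"translation":[35,-18,5],"dr":[0,0,0],"gripper":60},
  {"translation":[30,-16,5],"dr":[0,0,0],"gripper":60},
  {"translation":[22,-11,5],"dr":[0,0,0],"gripper":60},
  {"translation":[10,-5,5],"dr":[0,0,0],"gripper":60},
  {"translation":[0,0,0],"dr":[0,0,0],"gripper":60},
  {"translation":[0,0,0],"dr":[0,0,0],"gripper":60},
])

```text
time_s: 8.17
tcp_pos: [0.4497, -0.008, 0.118]
tcp_rot: [-0.599, -3.07, -0.003]
wrist_force: [0.5, -0.9, 0.5]
width: 0.602
```

```bash
python3 g.py .4652 -.0093 .024
```

```text
t 8.17 tcp [ 0.4497 -0.008   0.118 ] F [ 0.5 -0.9  0.5] w 53.0 q [-0.28  0.35  1.74  0.    1.06 -1.47]
delta tool mm [-16.2   4.6  93.8] level deg [-0.02 -0.78  0.  ] yaw 157.9
```

play_rows([
  {"translation":[-8,2.3,0],"dr":[0,-0.8,0],"gripper":60},
  {"translation":[-6,1.7,0],"dr":[0,0,0],"gripper":60},
  {"translation":[-1.5,0.5,0],"dr":[0,0,0],"gripper":60},
  {"translation":[0,0,15],"dr":[0,0,0],"gripper":60},
  {"translation":[0,0,20],"dr":[0,0,0],"gripper":60},
  {"translation":[0,0,18],"dr":[0,0,0],"gripper":60},
  {"translation":[0,0,8],"dr":[0,0,0],"gripper":60},
  {"translation":[0,0,0],"dr":[0,0,0],"gripper":60},
])

```text
time_s: 8.83
tcp_pos: [0.477, -0.0106, 0.0545]
tcp_rot: [0.597, 3.074, -0.002]
wrist_force: [0.1, -0.4, -0.0]
width: 0.601
```

```bash
python3 g.py .4652 -.0093 .024
```

```text
t 8.83 tcp [ 0.477  -0.0106  0.0545] F [ 0.1 -0.4 -0. ] w 52.9 q [-0.27  0.49  1.76 -0.    0.88 -1.46]
delta tool mm [11.7 -3.2 30.4] level deg [0.05 0.57 0.  ] yaw 158.0
```

play_rows([
  {"translation":[9,-2.5,0],"dr":[0,0.3,0],"gripper":60},
  {"translation":[2,-1,4],"dr":[0,0,0],"gripper":60},
  {"translation":[0,0,5],"dr":[0,0,0],"gripper":60},
  {"translation":[0,0,5],"dr":[0,0,0],"gripper":60},
  {"translation":[0,0,0],"dr":[0,0,0],"gripper":60},
])

```text
time_s: 9.25
tcp_pos: [0.4663, -0.0099, 0.0413]
tcp_rot: [0.596, 3.076, -0.0]
wrist_force: [-0.4, -0.2, -0.1]
width: 0.602
```

```bash
python3 g.py .4652 -.0093 .024
```

```text
t 9.25 tcp [ 0.4663 -0.0099  0.0413] F [-0.4 -0.2 -0.1] w 53.0 q [-0.28  0.5   1.8   0.    0.83 -1.46]
delta tool mm [ 1.4  0.1 17.3] level deg [0.07 0.47 0.  ] yaw 158.1
```

play_rows([
  {"translation":[1,0,7],"dr":[0,0.5,0],"gripper":60},
  {"translation":[0,0,6],"dr":[0,0,0],"gripper":60},
  {"translation":[0,0,3],"dr":[0,0,0],"gripper":60},
  {"translation":[0,0,0],"dr":[0,0,0],"gripper":60},
])

```text
time_s: 9.58
tcp_pos: [0.4659, -0.0097, 0.024]
tcp_rot: [0.598, 3.084, 0.002]
wrist_force: [0.0, -0.5, -0.8]
width: 0.601
```

```bash
python3 g.py .4652 -.0093 .024
```

```text
t 9.58 tcp [ 0.4659 -0.0097  0.024 ] F [ 0.  -0.5 -0.8] w 52.8 q [-0.28  0.53  1.81  0.    0.8  -1.47]
delta tool mm [0.8 0.1 0. ] level deg [ 0.08 -0.01 -0.  ] yaw 158.1
```

play_rows([
  {"translation":[0.5,0,0],"dr":[0,0,0],"gripper":10},
  {"translation":[0,0,0],"dr":[0,0,0],"gripper":10},
  {"translation":[0,0,0],"dr":[0,0,0],"gripper":10},
  {"translation":[0,0,0],"dr":[0,0,0],"gripper":10},
  {"translation":[0,0,0],"dr":[0,0,0],"gripper":10},
  {"translation":[0,0,0],"dr":[0,0,0],"gripper":10},
], grip_force=50)

```text
time_s: 10.08
tcp_pos: [0.4655, -0.0094, 0.024]
tcp_rot: [0.598, 3.084, 0.002]
wrist_force: [0.6, -0.0, -3.3]
width: 0.256
```

```bash
python3 g.py .4652 -.0093 .024
```

```text
t 10.08 tcp [ 0.4655 -0.0094  0.024 ] F [ 0.6 -0.  -3.3] w 22.5 q [-0.28  0.53  1.82  0.    0.8  -1.47]
delta tool mm [ 0.4  0.  -0. ] level deg [ 0.09 -0.   -0.  ] yaw 158.1
```

play_rows([
  {"translation":[0,0,-5],"dr":[0,0,0],"gripper":10},
  {"translation":[0,0,-15],"dr":[0,0,0],"gripper":10},
  {"translation":[0,0,-22],"dr":[0,0,0],"gripper":10},
  {"translation":[0,0,-25],"dr":[0,0,0],"gripper":10},
  {"translation":[0,0,-25],"dr":[0,0,0],"gripper":10},
  {"translation":[0,0,-22],"dr":[0,0,0],"gripper":10},
  {"translation":[0,0,0],"dr":[0,0,0],"gripper":10},
])

```text
time_s: 10.67
tcp_pos: [0.463, -0.009, 0.1422]
tcp_rot: [-0.596, -3.075, -0.003]
wrist_force: [1.2, -0.3, -2.9]
width: 0.259
```

```bash
python3 g.py .6445 .1983 .12
```

```text
t 10.67 tcp [ 0.463  -0.009   0.1422] F [ 1.2 -0.3 -2.9] w 22.8 q [-0.28  0.34  1.68  0.    1.13 -1.47]
delta tool mm [-91.2 260.1  21.4] level deg [ 0.03 -0.53 -0.  ] yaw 158.1
```

play_rows([
  {"translation":[-6,18,0],"dr":[0,-0.5,0],"gripper":10},
  {"translation":[-10,28,0],"dr":[0,0,0],"gripper":10},
  {"translation":[-12,36,-2],"dr":[0,0,0],"gripper":10},
  {"translation":[-12,36,-2],"dr":[0,0,0],"gripper":10},
  {"translation":[-12,36,-2],"dr":[0,0,0],"gripper":10},
  {"translation":[-12,34,-2],"dr":[0,0,0],"gripper":10},
  {"translation":[-10,28,0],"dr":[0,0,0],"gripper":10},
  {"translation":[-7,20,0],"dr":[0,0,0],"gripper":10},
  {"translation":[-3,8,0],"dr":[0,0,0],"gripper":10},
  {"translation":[0,0,0],"dr":[0,0,0],"gripper":10},
  {"translation":[0,0,0],"dr":[0,0,0],"gripper":10},
])

```text
time_s: 11.58
tcp_pos: [0.6329, 0.1958, 0.1325]
tcp_rot: [-0.598, -3.064, 0.008]
wrist_force: [0.3, 0.1, -3.8]
width: 0.255
```

```bash
python3 g.py .6445 .1983 .10
```

```text
t 11.58 tcp [0.6329 0.1958 0.1325] F [ 0.3  0.1 -3.8] w 22.4 q [ 0.12  0.67  1.1   0.    1.4  -1.06]
delta tool mm [-10.4   6.9  32.3] level deg [-0.51 -1.07  0.  ] yaw 157.9
```

play_rows([
  {"translation":[-6,4,5],"dr":[-0.3,-0.8,0],"gripper":10},
  {"translation":[-3,2,8],"dr":[0,-0.2,0],"gripper":10},
  {"translation":[0,0,8],"dr":[0,0,0],"gripper":10},
  {"translation":[0,0,5],"dr":[0,0,0],"gripper":10},
  {"translation":[0,0,0],"dr":[0,0,0],"gripper":10},
])

```text
time_s: 12.0
tcp_pos: [0.642, 0.195, 0.101]
tcp_rot: [-0.605, -3.078, 0.009]
wrist_force: [-0.2, -0.3, -3.9]
width: 0.258
```

```bash
python3 g.py .6445 .1983 .066
```

```text
t 12.0 tcp [0.642 0.195 0.101] F [-0.2 -0.3 -3.9] w 22.7 q [ 0.12  0.71  1.12 -0.    1.32 -1.06]
delta tool mm [-1.3  4.2 35. ] level deg [-0.36 -0.23  0.  ] yaw 157.8
```

play_rows([
  {"translation":[-0.8,3,4],"dr":[-0.3,-0.2,0],"gripper":10},
  {"translation":[-0.4,1.5,8],"dr":[0,0,0],"gripper":10},
  {"translation":[0,0,8],"dr":[0,0,0],"gripper":10},
  {"translation":[0,0,3],"dr":[0,0,0],"gripper":10},
  {"translation":[0,0,0],"dr":[0,0,0],"gripper":10},
])

```text
time_s: 12.42
tcp_pos: [0.6448, 0.1984, 0.0756]
tcp_rot: [-0.607, -3.082, 0.001]
wrist_force: [0.5, 1.1, -4.4]
width: 0.26
```

```bash
python3 g.py .6445 .1983 .066
```

```text
t 12.42 tcp [0.6448 0.1984 0.0756] F [ 0.5  1.1 -4.4] w 22.9 q [ 0.12  0.74  1.14 -0.    1.27 -1.06]
delta tool mm [ 0.2 -0.2  9.6] level deg [-0.03 -0.01  0.  ] yaw 157.7
```

Lined up and level; go in and press (home expected at TCP z ≈ 0.044).

play_rows([
  {"translation":[0,0,6],"dr":[0,0,0],"gripper":10},
  {"translation":[0,0,6],"dr":[0,0,0],"gripper":10},
  {"translation":[0,0,5],"dr":[0,0,0],"gripper":10},
  {"translation":[0,0,3],"dr":[0,0,0],"gripper":10},
  {"translation":[0,0,0],"dr":[0,0,0],"gripper":10},
])

```text
time_s: 12.83
tcp_pos: [0.6448, 0.1984, 0.0536]
tcp_rot: [0.607, 3.082, -0.001]
wrist_force: [0.6, 0.5, -2.8]
width: 0.258
```

```bash
python3 g.py .6445 .1983 .044
```

```text
t 12.83 tcp [0.6448 0.1984 0.0536] F [ 0.6  0.5 -2.8] w 22.7 q [ 0.12  0.76  1.16 -0.    1.22 -1.06]
delta tool mm [ 0.3 -0.2  9.6] level deg [-0.03  0.01 -0.  ] yaw 157.7
```

play_rows([
  {"translation":[0,0,3],"dr":[0,0,0],"gripper":10},
  {"translation":[0,0,4],"dr":[0,0,0],"gripper":10},
  {"translation":[0,0,3],"dr":[0,0,0],"gripper":10},
  {"translation":[0,0,2],"dr":[0,0,0],"gripper":10},
])

```text
time_s: 13.17
tcp_pos: [0.6463, 0.1985, 0.0439]
tcp_rot: [0.606, 3.077, 0.001]
wrist_force: [-7.0, -2.2, 17.6]
width: 0.257
```

```bash
python3 g.py .6445 .1983 .044
```

```text
t 13.17 tcp [0.6463 0.1985 0.0439] F [-7.  -2.2 17.6] w 22.6 q [ 0.12  0.77  1.17 -0.    1.2  -1.06]
delta tool mm [ 1.6 -0.9 -0.1] level deg [0.11 0.28 0.  ] yaw 157.7
```

play_rows([
  {"translation":[1,-0.5,2],"dr":[0,0.2,0],"gripper":10},
  {"translation":[0.5,0,2],"dr":[0,0,0],"gripper":10},
  {"translation":[0,0,0],"dr":[0,0,0],"gripper":60},
  {"translation":[0,0,0],"dr":[0,0,0],"gripper":60},
  {"translation":[0,0,0],"dr":[0,0,0],"gripper":60},
  {"translation":[0,0,0],"dr":[0,0,0],"gripper":60},
  {"translation":[0,0,-15],"dr":[0,0.4,0],"gripper":60},
  {"translation":[0,0,-30],"dr":[0,0,0],"gripper":60},
  {"translation":[0,0,-35],"dr":[0,0,0],"gripper":60},
  {"translation":[0,0,-25],"dr":[0,0,0],"gripper":60},
])

```text
time_s: 14.0
tcp_pos: [0.6441, 0.1979, 0.1463]
tcp_rot: [-0.605, -3.072, -0.002]
wrist_force: [1.0, -0.2, -0.6]
width: 0.597
```

```bash
python3 chk.py b .6445 .1983 .033 scene side wrist; python3 g.py .4435 -.2437 .13
```

```text
scene disc z 462 [0.0362 0.0403 0.0419] foam z 0.0403 stub 0  
  slope [-0.0027 -0.0409  0.0407]
side disc z 162 [0.036  0.0403 0.0421] foam z 0.0405 stub 80 [0.6431 0.1944 0.0772] [0.6442 0.1974]
  slope [0.0069 0.0432 0.0403]
wrist disc z 2079 [0.038  0.0394 0.0405] foam z 0.0395 stub 871 [0.6442 0.1996 0.0785] [0.6455 0.1991]
  slope [0.0072 0.0018 0.0393]
t 14.15 tcp [0.6445 0.198  0.146 ] F [-0.2 -0.4 -0.7] w 52.4 q [ 0.12  0.67  1.05  0.    1.43 -1.06]
delta tool mm [  18.5 -485.    15.9] level deg [ 0.02 -0.44 -0.  ] yaw 157.7
```

View pics/bwrist.png

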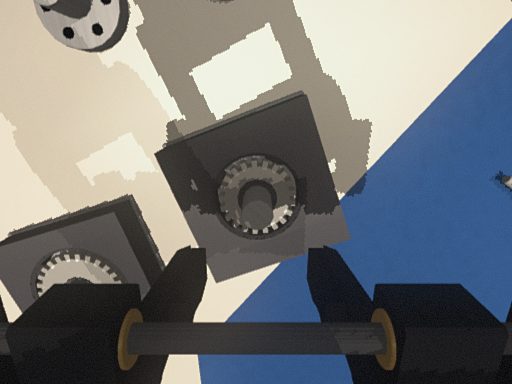

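Medium gear is flush too (wrist view, (257,197)). Now the small gear.

play_rows([
  {"translation":[1,-25,0],"dr":[0,0,0],"gripper":60},
  {"translation":[1,-40,0],"dr":[0,0,0],"gripper":60},
  {"translation":[1,-40,0],"dr":[0,0,0],"gripper":60},
  {"translation":[2,-40,0],"dr":[0,0,0],"gripper":60},
  {"translation":[2,-40,0],"dr":[0,0,0],"gripper":60},
  {"translation":[2,-40,0],"dr":[0,0,0],"gripper":60},
  {"translation":[2,-40,0],"dr":[0,0,0],"gripper":60},
  {"translation":[2,-40,0],"dr":[0,0,0],"gripper":60},
  {"translation":[2,-40,0],"dr":[0,0,0],"gripper":60},
  {"translation":[2,-40,0],"dr":[0,0,0],"gripper":60},
  {"translation":[1,-35,0],"dr":[0,0,0],"gripper":60},
  {"translation":[0,-25,0],"dr":[0,0,0],"gripper":60},
  {"translation":[0,-10,0],"dr":[0,0,0],"gripper":60},
  {"translation":[0,0,0],"dr":[0,0,0],"gripper":60},
  {"translation":[0,0,0],"dr":[0,0,0],"gripper":60},
])

```text
time_s: 15.4
tcp_pos: [0.4396, -0.228, 0.126]
tcp_rot: [-0.595, -3.047, -0.015]
wrist_force: [-0.6, 0.9, 0.6]
width: 0.601
```

```bash
python3 g.py .4435 -.2437 .1
```

```text
t 15.4 tcp [ 0.4396 -0.228   0.126 ] F [-0.6  0.9  0.6] w 52.9 q [-0.71  0.42  1.6  -0.01  1.16 -1.89]
delta tool mm [-10.5 -13.1  25.6] level deg [ 0.12 -2.18 -0.  ] yaw 157.9
```

play_rows([
  {"translation":[-5,-8,5],"dr":[0,-1.2,0],"gripper":60},
  {"translation":[-2,-4,10],"dr":[0,-0.6,0],"gripper":60},
  {"translation":[0,0,12],"dr":[0,0,0],"gripper":60},
  {"translation":[0,0,5],"dr":[0,0,0],"gripper":60},
  {"translation":[0,0,0],"dr":[0,0,0],"gripper":60},
  {"translation":[0,0,0],"dr":[0,0,0],"gripper":60},
])

```text
time_s: 15.9
tcp_pos: [0.4443, -0.2335, 0.091]
tcp_rot: [-0.586, -3.079, -0.01]
wrist_force: [-0.7, 0.0, 0.5]
width: 0.601
```

```bash
python3 g.py .4435 -.2437 .024
```

```text
t 15.9 tcp [ 0.4443 -0.2335  0.091 ] F [-0.7  0.   0.5] w 52.9 q [-0.72  0.47  1.64  0.    1.04 -1.92]
delta tool mm [ -3.6 -10.2  66.9] level deg [ 0.29 -0.49 -0.  ] yaw 158.4
```

play_rows([
  {"translation":[-2,-7,8],"dr":[0.2,-0.3,0],"gripper":60},
  {"translation":[-1,-3,12],"dr":[0,0,0],"gripper":60},
  {"translation":[0,0,12],"dr":[0,0,0],"gripper":60},
  {"translation":[0,0,5],"dr":[0,0,0],"gripper":60},
  {"translation":[0,0,0],"dr":[0,0,0],"gripper":60},
])

```text
time_s: 16.32
tcp_pos: [0.4452, -0.2442, 0.0533]
tcp_rot: [0.582, 3.085, -0.002]
wrist_force: [-0.3, 0.7, -0.3]
width: 0.602
```

```bash
python3 g.py .4435 -.2437 .024
```

```text
t 16.32 tcp [ 0.4452 -0.2442  0.0533] F [-0.3  0.7 -0.3] w 52.9 q [-0.74  0.53  1.67 -0.    0.94 -1.93]
delta tool mm [ 1.8 -0.1 29.3] level deg [-0.05  0.12 -0.  ] yaw 158.7
```

play_rows([
  {"translation":[1.2,0,8],"dr":[0,0.1,0],"gripper":60},
  {"translation":[0.5,0,10],"dr":[0,0,0],"gripper":60},
  {"translation":[0,0,7],"dr":[0,0,0],"gripper":60},
  {"translation":[0,0,2],"dr":[0,0,0],"gripper":60},
  {"translation":[0,0,0],"dr":[0,0,0],"gripper":60},
])

```text
time_s: 16.73
tcp_pos: [0.4442, -0.2443, 0.0255]
tcp_rot: [0.581, 3.085, -0.004]
wrist_force: [0.1, 0.2, 1.4]
width: 0.602
```

```bash
python3 g.py .4435 -.2437 .024
```

```text
t 16.73 tcp [ 0.4442 -0.2443  0.0255] F [0.1 0.2 1.4] w 53.0 q [-0.74  0.57  1.7  -0.    0.86 -1.93]
delta tool mm [0.9 0.3 1.5] level deg [-0.12  0.16 -0.  ] yaw 158.7
```

play_rows([
  {"translation":[0.8,0,1.5],"dr":[0,0.2,0],"gripper":60},
  {"translation":[0,0,0],"dr":[0,0,0],"gripper":10},
  {"translation":[0,0,0],"dr":[0,0,0],"gripper":10},
  {"translation":[0,0,0],"dr":[0,0,0],"gripper":10},
  {"translation":[0,0,0],"dr":[0,0,0],"gripper":10},
  {"translation":[0,0,0],"dr":[0,0,0],"gripper":10},
  {"translation":[0,0,0],"dr":[0,0,0],"gripper":10},
], grip_force=50)

```text
time_s: 17.32
tcp_pos: [0.444, -0.2443, 0.0251]
tcp_rot: [0.581, 3.087, -0.005]
wrist_force: [-0.5, -0.6, -1.9]
width: 0.259
```

```bash
python3 g.py .4435 -.2437 .024
```

```text
t 17.32 tcp [ 0.444  -0.2443  0.0251] F [-0.5 -0.6 -1.9] w 22.8 q [-0.74  0.57  1.7  -0.    0.86 -1.93]
delta tool mm [0.7 0.4 1.1] level deg [-0.16  0.06 -0.  ] yaw 158.7
```

play_rows([
  {"translation":[0,0,-5],"dr":[0,0,0],"gripper":10},
  {"translation":[0,0,-15],"dr":[0,0,0],"gripper":10},
  {"translation":[0,0,-22],"dr":[0,0,0],"gripper":10},
  {"translation":[0,0,-25],"dr":[0,0,0],"gripper":10},
  {"translation":[0,0,-20],"dr":[0,0,0],"gripper":10},
  {"translation":[0,0,-10],"dr":[0,0,0],"gripper":10},
  {"translation":[0,0,0],"dr":[0,0,0],"gripper":10},
])

```text
time_s: 17.9
tcp_pos: [0.4423, -0.2426, 0.1258]
tcp_rot: [-0.58, -3.081, -0.002]
wrist_force: [0.1, -0.6, -3.1]
width: 0.26
```

```bash
python3 g.py .6431 -.1994 .12
```

```text
t 17.9 tcp [ 0.4423 -0.2426  0.1258] F [ 0.1 -0.6 -3.1] w 22.9 q [-0.74  0.42  1.59 -0.    1.13 -1.93]
delta tool mm [-171.4  113.3    4.8] level deg [-0.01 -0.35  0.  ] yaw 158.7
```

Home will be at TCP z ≈ 0.045 this time.

play_rows([
  {"translation":[-14,9,0],"dr":[0,-0.4,0],"gripper":10},
  {"translation":[-25,16,0],"dr":[0,0,0],"gripper":10},
  {"translation":[-30,20,0],"dr":[0,0,-0.5],"gripper":10},
  {"translation":[-30,20,0],"dr":[0,0,0],"gripper":10},
  {"translation":[-27,18,0],"dr":[0,0,0],"gripper":10},
  {"translation":[-20,13,0],"dr":[0,0,0],"gripper":10},
  {"translation":[-10,7,0],"dr":[0,0,0],"gripper":10},
  {"translation":[0,0,0],"dr":[0,0,0],"gripper":10},
  {"translation":[0,0,0],"dr":[0,0,0],"gripper":10},
  {"translation":[0,0,0],"dr":[0,0,0],"gripper":10},
])

```text
time_s: 18.73
tcp_pos: [0.6281, -0.1979, 0.1163]
tcp_rot: [-0.568, -3.076, -0.007]
wrist_force: [-0.7, 0.4, -3.3]
width: 0.255
```

```bash
python3 g.py .6431 -.1994 .1
```

```text
t 18.73 tcp [ 0.6281 -0.1979  0.1163] F [-0.7  0.4 -3.3] w 22.4 q [-0.48  0.67  1.14  0.    1.35 -1.69]
delta tool mm [-14.8   3.9  16.1] level deg [ 0.1  -0.81 -0.  ] yaw 159.1
```

play_rows([
  {"translation":[-8,2,3],"dr":[0,-0.8,0],"gripper":10},
  {"translation":[-5,1,6],"dr":[0,0,0],"gripper":10},
  {"translation":[0,0,6],"dr":[0,0,0],"gripper":10},
  {"translation":[0,0,0],"dr":[0,0,0],"gripper":10},
  {"translation":[0,0,0],"dr":[0,0,0],"gripper":10},
])

```text
time_s: 19.15
tcp_pos: [0.6396, -0.2014, 0.099]
tcp_rot: [-0.575, -3.087, -0.003]
wrist_force: [0.2, -0.2, -3.2]
width: 0.262
```

```bash
python3 g.py .6431 -.1994 .068
```

```text
t 19.15 tcp [ 0.6396 -0.2014  0.099 ] F [ 0.2 -0.2 -3.2] w 23.0 q [-0.48  0.71  1.13  0.    1.31 -1.68]
delta tool mm [-2.6  3.1 31. ] level deg [ 0.1  -0.08 -0.  ] yaw 158.9
```

play_rows([
  {"translation":[-2,2.5,5],"dr":[0,0,0],"gripper":10},
  {"translation":[-0.5,0.5,8],"dr":[0,0,0],"gripper":10},
  {"translation":[0,0,6],"dr":[0,0,0],"gripper":10},
  {"translation":[0,0,0],"dr":[0,0,0],"gripper":10},
  {"translation":[0,0,0],"dr":[0,0,0],"gripper":10},
])

```text
time_s: 19.57
tcp_pos: [0.6428, -0.1994, 0.0778]
tcp_rot: [-0.575, -3.087, -0.003]
wrist_force: [0.3, -0.0, -2.8]
width: 0.26
```

```bash
python3 g.py .6431 -.1994 .068
```

```text
t 19.57 tcp [ 0.6428 -0.1994  0.0778] F [ 0.3 -0.  -2.8] w 22.9 q [-0.48  0.73  1.14  0.    1.27 -1.68]
delta tool mm [-0.3  0.1  9.8] level deg [ 0.1  -0.12 -0.  ] yaw 158.9
```

play_rows([
  {"translation":[0,0,6],"dr":[0,0,0],"gripper":10},
  {"translation":[0,0,6],"dr":[0,0,0],"gripper":10},
  {"translation":[0,0,5],"dr":[0,0,0],"gripper":10},
  {"translation":[0,0,3],"dr":[0,0,0],"gripper":10},
  {"translation":[0,0,0],"dr":[0,0,0],"gripper":10},
])

```text
time_s: 19.98
tcp_pos: [0.6427, -0.1993, 0.0558]
tcp_rot: [-0.575, -3.087, -0.003]
wrist_force: [-0.3, -0.2, -4.2]
width: 0.258
```

```bash
python3 g.py .6431 -.1994 .045
```

```text
t 19.98 tcp [ 0.6427 -0.1993  0.0558] F [-0.3 -0.2 -4.2] w 22.7 q [-0.48  0.75  1.16  0.    1.23 -1.68]
delta tool mm [-0.4  0.1 10.8] level deg [ 0.1  -0.11 -0.  ] yaw 158.9
```

play_rows([
  {"translation":[0,0,3],"dr":[0,0,0],"gripper":10},
  {"translation":[0,0,4],"dr":[0,0,0],"gripper":10},
  {"translation":[0,0,3],"dr":[0,0,0],"gripper":10},
  {"translation":[0,0,2.5],"dr":[0,0,0],"gripper":10},
])

```text
time_s: 20.32
tcp_pos: [0.6441, -0.1999, 0.045]
tcp_rot: [0.575, 3.085, 0.001]
wrist_force: [-8.5, 4.3, 22.9]
width: 0.256
```

```bash
python3 g.py .6431 -.1994 .045
```

```text
t 20.32 tcp [ 0.6441 -0.1999  0.045 ] F [-8.5  4.3 22.9] w 22.5 q [-0.48  0.77  1.17  0.    1.2  -1.68]
delta tool mm [ 1.1  0.2 -0. ] level deg [0.07 0.18 0.  ] yaw 158.9
```

Home height reached; release, retreat and check everything.

play_rows([
  {"translation":[0.7,0,1],"dr":[0,0.1,0],"gripper":10},
  {"translation":[0,0,0],"dr":[0,0,0],"gripper":60},
  {"translation":[0,0,0],"dr":[0,0,0],"gripper":60},
  {"translation":[0,0,0],"dr":[0,0,0],"gripper":60},
  {"translation":[0,0,0],"dr":[0,0,0],"gripper":60},
  {"translation":[0,0,-15],"dr":[0,0,0],"gripper":60},
  {"translation":[0,0,-30],"dr":[0,0,0],"gripper":60},
  {"translation":[0,0,-35],"dr":[0,0,0],"gripper":60},
  {"translation":[0,0,-25],"dr":[0,0,0],"gripper":60},
])

```text
time_s: 21.07
tcp_pos: [0.6414, -0.1989, 0.1472]
tcp_rot: [-0.574, -3.08, -0.006]
wrist_force: [0.5, -0.2, 0.5]
width: 0.597
```

```bash
python3 chk.py c .6431 -.1994 .025 scene side wrist; python3 g.py .45 0 .2
```

```text
scene disc z 109 [0.0355 0.0398 0.042 ] foam z 0.0404 stub 133 [ 0.6441 -0.195   0.0772] [ 0.6436 -0.1991]
  slope [ 0.0036 -0.0495  0.0399]
side disc z 189 [0.0352 0.0401 0.0422] foam z 0.0403 stub 207 [ 0.6405 -0.2018  0.0781] [ 0.6425 -0.1995]
  slope [0.0263 0.0428 0.0401]
wrist disc z 653 [0.0364 0.0393 0.0408] foam z 0.0395 stub 865 [ 0.6418 -0.1987  0.0784] [ 0.6434 -0.1994]
  slope [ 0.0144 -0.0037  0.0393]
t 21.22 tcp [ 0.6418 -0.1991  0.1468] F [-1.  -0.9 -1.6] w 53.0 q [-0.48  0.67  1.06  0.    1.42 -1.68]
delta tool mm [251.  116.7 -51.3] level deg [ 0.12 -0.37 -0.  ] yaw 158.9
```

View pics/cwrist.png

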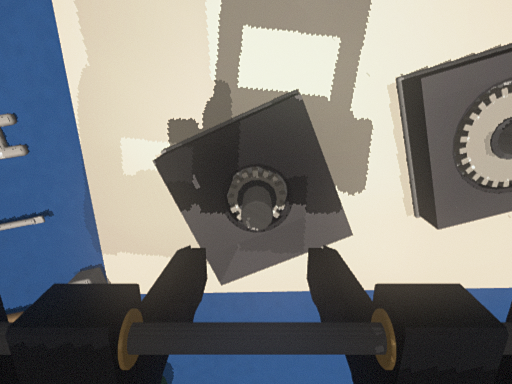

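View pics/cside.png

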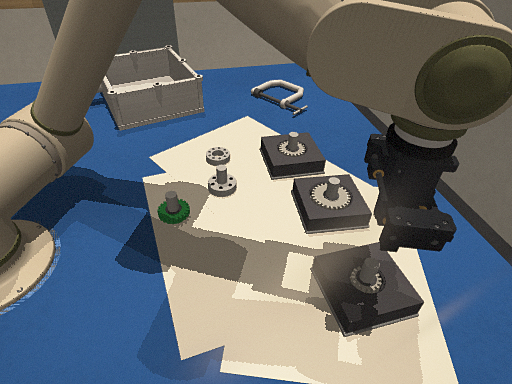

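```bash
python3 - <<'E'
from m import *
for tag in('cscene','cside','cwrist'):
    D=load(tag);W=cloud(D);ok=D['d']>0
    for k,x,y in(('S',.6431,-.1994),('L',.6683,.0095),('M',.6445,.1983),('fl',.4543,.1285),('gr',.3405,.0607)):
        n=np.hypot(W[...,0]-x,W[...,1]-y); h=.08 if k in'SLM' else .06
        q=W[ok&(n<.009)&(abs(W[...,2]-h)<.008)]
        if len(q)>8: print(tag,k,len(q),np.median(q[:,2]).round(4),q.mean(0)[:2].round(4))
print(env.get_obs()['wrist_force'])
env.job_done()
E
```

```text
cscene S 42 0.0804 [ 0.6435 -0.1991]
cscene L 81 0.0803 [0.6683 0.0097]
cscene M 147 0.0803 [0.6444 0.1983]
cscene fl 78 0.0606 [0.4542 0.1284]
cscene gr 54 0.0607 [0.3403 0.061 ]
cside S 77 0.0803 [ 0.6433 -0.1994]
cside L 40 0.0805 [0.6684 0.0094]
cside M 26 0.08 [0.6439 0.197 ]
cside fl 33 0.0601 [0.4548 0.1281]
cside gr 44 0.0604 [0.3412 0.0605]
cwrist S 445 0.0795 [ 0.643  -0.1993]
[-1.04398291 -0.85638967 -1.55360054]
the job is handed in; nothing more can be done
```

All three toothed gears are in their matching nests, stub upward and pressed fully home, and the job is handed in at about 21 s. I did them in the order large, medium, small.

- **Seating:** the last depth checks put every disc within about 0.5 mm of its foam's height. Every stub top sits at about 80 mm, as expected for a gear that is home, and each gear is within about 1 to 2 mm of its pocket's centre.
- **Left alone:** the flange and the green look-alike measured within about 1 mm of where they started. For the bearing I only looked at the final side picture, where it lies in the same spot.
- **Forces:** the wrist read at most about 25 N while pressing, under the 120 N limit. That is more than the 15 N quoted for the foam, because I pressed on until each gear met the pocket floor.
- **Disagreement between checks:** the fitted disc slopes from the scene and side cameras had opposite signs. I put this down to bad depth readings at the edges, since the wrist camera showed the discs nearly level (slope 1.5 % or less).

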